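# Dock the tube block against its stops

### The arm

A 6-joint arm with a two-finger parallel gripper is mounted at the origin on the work surface. World frame = base frame: x ahead of the robot, y to its left, z up, the work surface at z = 0. Lengths are in mm, angles in rad, forces in N, time in s.
With the tool pointing down it reaches from about 300 to 775 mm from the base axis. Payload 14.6 kg.
Tool frame: the origin (TCP) lies midway between the tips of the shut fingers; the grasp point (between the pads) lies 19 mm behind it; y points along the fingers, x is the direction in which the jaws open and shut, and the axes are right-handed (so a half turn about y gives the same grasp; the last joint's range is limited). The gripper opens to 94 mm and grips with 3 to 60 N. Pads are 16 mm wide; open, the fingers measure 119 mm over their backs; the gripper's body (75 mm by 177 mm) begins 78 mm behind the grasp point.
Start: joints at [-1.412, 0.3, 1.521, -0, 1.321, -0.067], TCP at [123.131, -536.03, 205.446] pointing down, gripper open.
Joint ranges: [-3.03, 3.03], [-0.79, 2.21], [0.23, 2.52], [-1.04, 4.18], [0, 3.07], [-2.55, 2.55]. Speed limits (rad/s): [2.22, 2.22, 2.57, 3.14, 3.14, 3.14].

### API

Orientations are given as [roll, pitch, yaw] about the fixed x, y, z axes, in that order (R = Rz(yaw) Ry(pitch) Rx(roll)).
In Python, from cell import manip gives the robot as it stands.
- The arm moves only by the tool servo_tool, never from a script. Its argument "commands" is a list of rows, each an object with "dp": the shift along the tool's x, y, z in mm, a list of three; "turn": the turn, a rotation vector about the tool's x, y, z in degrees, a list of three. A call has 1 to 5 rows; each row is the pose to reach, as a shift and turn from the pose measured when the call began, along the tool's axes at that moment; what a row does not reach only later rows make up. A row lasts 1/12 s, in which the tool goes at most 41.7 mm and 7.16 degrees, less where a joint would pass 70% of its speed; a pose out of reach is approached as far as the arm can. A call with a gripper value outside its range is refused whole. "grip" is the gripper command: -1 is fully open, 1 is shut, values between are in proportion, set as the call begins (left out, the last holds). The fingers move at their own pace and stop on an object; "force" is the grip in N (left out, the last holds). Time passes only in rows, so rows that repeat a pose let the fingers close. It gives the time, the measured TCP pose, the force and the opening at its end, in the units of the state.
- manip.read_state(): the state, without advancing time (a new reading comes with each control period).
- manip.camera(name): name is "scene" or "top" or "wrist"; returns a dict with "img" (384x512x3 uint8, red, green, blue), "depth" (384x512 float32, mm along the optical axis (not along the pixel's ray), 0 where there is no reading), "K" (3x3 intrinsics, pixels), "R" (3x3) and "t" (3): a world point X has camera coordinates R X + t; the wrist camera has in their place "hand_eye" (4x4, takes a point from camera to tool coordinates, whose origin is the TCP and whose axes are the tool frame's). Camera axes: x right, y down, z forward; pixel columns grow to the right and rows downward; lengths in mm; the calibration is good to about 2 mm. The wrist camera is an equidistant fisheye: a pixel r from the principal point sees the ray r / f radians off the axis. A picture is of the moment at which its call begins: read the wrist's pose just before it.
- manip.sign_off(): hands the job in, once; it reports no verdict.
The state is a dict: "clock": time; "joints": joint angles; "qd": joint speeds; "effort": joint torques, N m; "eef_pos": TCP position; "eef_rot": TCP orientation; "wrist_force": force on the tool from outside, world axes, zero at the start; "moment": the same for the moment, N m; "finger_gap": finger opening in mm.
Only numpy, scipy, OpenCV 4.12 (cv2) and the standard library are available. Lean on these libraries where they do the work, as an engineer would, in place of code of your own. Each camera call takes 0.05 s, during which the arm holds its last target.

### The job

Put the aluminium tube block down on the open part of the docking station's deck, clear of both stops and with its blue-marked corner towards the station's blue corner, and press it down firmly. Then, keeping it flat, slide it under the lip square against the fence at the far side, and only after that along the fence until it is fully home against the side stop too. Let go of it there, and leave the other things on the bench alone.

Things in the scene. Friction and masses are not known exactly. Their poses are not given: they have to be found in the camera images.
- block: Tube block: bare aluminium, 62 mm tall, 0.4-0.6 kg, loose on the bench; eight dark wells on top. Its foot is a flat flange 72 (x) x 100 (y) x 8 mm; the solid upper body centred above it is 48 (x) x 78 mm (y). Blue marks on flange and top show its key corner (+x, +y). Origin under its centre; x across, y along, z up.
- block_grip (a point): Grip point of the tube block: on its vertical centre line, 44 mm above its underside, axes as the block's. Grip the 48 mm width here, fingers closing along the block's x; then fingertips kept more than 17 mm above its underside pass over the station's lips.
- block_key (a point): Key corner of the tube block: the outer corner of its flange at +x, +y, on the underside, by the blue mark. From block_grip it lies at x +36, y +50, z -44 mm in the block's axes; same axes.
- nest: Docking station: fixed white heater base, 170 x 190 mm, with a dark flat deck 50 mm above the bench and two pale-green stops on it: the fence along its far side (+x) and the side stop on the robot's left (+y). The block is seated by pressing it down with 15 N or so. Origin under the middle of its base; nest_corner lies at x +50, y +65, z +50 mm from it, same axes.
- nest_corner (a point): Point on the deck where the inner faces of fence and side stop meet, marked by a blue patch on the stops. Axes are the station's: x points into the fence (face at x = 0), y into the side stop (face at y = 0), z up. The open deck runs 130 mm towards -x and 155 mm towards -y. Fully home, block_key lies here with the block's axes along these.
- nest_lip (a point): Middle of the fence's lip, on top of its edge: 6 mm towards -x of the fence's face, 17 mm above the deck, axes as nest_corner. Fence and side stop stand 17 mm above the deck; each has a lip along its length that overhangs the deck by 6 mm with 11 mm of headroom below. The block's 8 mm flange gets under only by sliding flat on the deck, not from above.
- spare: spare block: black, 70 x 82 mm, 40 mm tall, with a flat foot and six wells. A bystander; origin under its centre.
- tipbox: tip box: blue with a pale clear lid, 74 x 84 mm, 46 mm tall. A bystander; origin under its centre.
- rack: white tube rack with green- and blue-capped tubes, 210 x 70 mm, 74 mm tall. A bystander; origin under its centre.
- pipette: cream and blue pipette lying on the bench, about 255 mm long, 28 mm tall. A bystander; origin under its middle.
- marker: white marker pen with a violet cap, 130 mm long, 14 mm thick, lying on the bench. A bystander; origin under its middle.
- beaker: small clear plastic beaker, 68 mm wide, 75 mm tall. A bystander; origin under its centre.
- bottle: white reagent bottle with a blue cap, 56 mm wide, 110 mm tall. A bystander; origin under its centre.
Not all that is in view belongs to the job. Leave any purple look-alike of the block alone.

How it is judged:
By the outcome, as a careful person would: the job done as asked, in the order asked, and still so for the second after the job is handed in, with the robot touching nothing.
It also fails if it takes over 48 s, if anything falls off the work surface, if the arm or the gripper's body presses on something with over 40 N, if the wrist force passes 120 N, or if a joint passes its speed limit or range.

## Working session

There is one attempt and no reset: what is moved stays moved. The work goes in short steps, Python scripts to look and compute and a tool call to move; the robot and the scene stay as the last step left them, time stands still between calls to the robot, and variables do not carry over. Pictures are saved under pics/ and viewed, and the job is handed in when it is done.

Besides the shell and the picture viewer there is one more tool, called after ">>>" in YAML: its name, and indented under it one key for each argument. servo_tool: Moves the arm, as the interface text tells. Its arguments: {"type":"object","properties":{"commands":{"type":"array","items":{"type":"object","properties":{"dp":{"type":"array","items":{"type":"number"}},"turn":{"type":"array","items":{"type":"number"}}}}},"grip":{"type":"number"},"force":{"type":"number"}},"required":["commands"]}

```bash
mkdir -p pics; ls
python3 - <<'E'
from cell import manip
import cv2,numpy as np
s=manip.read_state();print({k:np.round(v,3).tolist() for k,v in s.items()})
for n in ["scene","top","wrist"]:
    c=manip.camera(n);np.savez(f"{n}0.npz",**c)
    cv2.imwrite(f"pics/{n}0.png",cv2.resize(c["img"][:,:,::-1],(800,600),interpolation=cv2.INTER_CUBIC))
    print(n,c["K"].round(1).tolist(),c.get("hand_eye"),c.get("t"))
E
```

```text
pics
{'clock': 0.0, 'joints': [-1.412, 0.3, 1.522, 0.0, 1.321, -0.067], 'qd': [0.0, 0.0, -0.001, -0.001, -0.0, -0.001], 'effort': [-0.003, -53.181, -35.274, 0.071, 0.024, -0.0], 'eef_pos': [123.095, -535.761, 204.862], 'eef_rot': [-1.571, 0.001, -1.345], 'wrist_force': [-0.106, -0.886, -0.148], 'moment': [-0.018, 0.058, 0.024], 'finger_gap': 93.579}
scene [[349.8, 0.0, 257.3], [0.0, 349.8, 192.7], [0.0, 0.0, 1.0]] None [-478.17868659 -179.98518213 1335.22624132]
top [[355.6, 0.0, 255.0], [0.0, 355.6, 193.8], [0.0, 0.0, 1.0]] None [   2.40825039  562.27643765 1030.7760629 ]
wrist [[297.3, 0.0, 257.0], [0.0, 297.3, 187.7], [0.0, 0.0, 1.0]] [[ 9.99999694e-01  3.44772394e-04  7.02799624e-04  1.24715726e+00]
 [-6.04187333e-04 -2.30925386e-01  9.72971274e-01 -1.78461610e+02]
 [ 4.97747911e-04 -9.72971401e-01 -2.30925107e-01  6.59576453e+01]
 [ 0.00000000e+00  0.00000000e+00  0.00000000e+00  1.00000000e+00]] None
```

View pics/scene0.png

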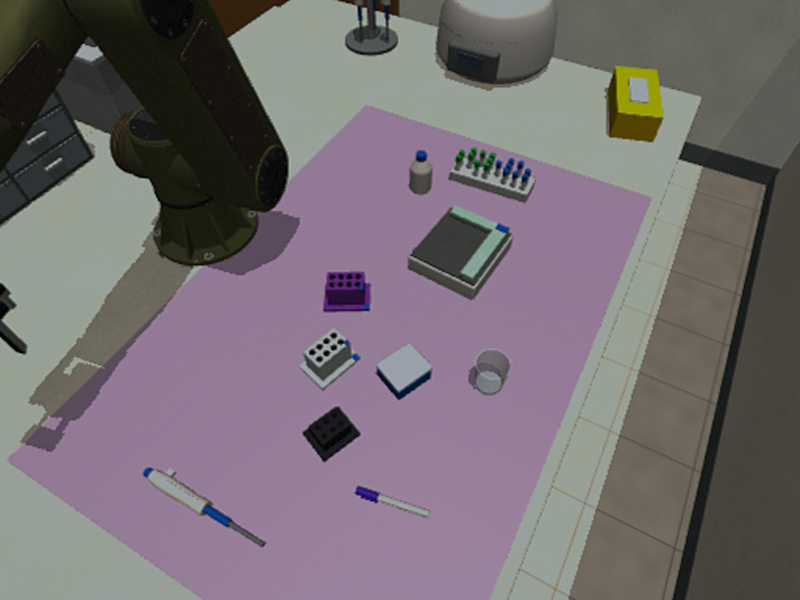

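View pics/top0.png

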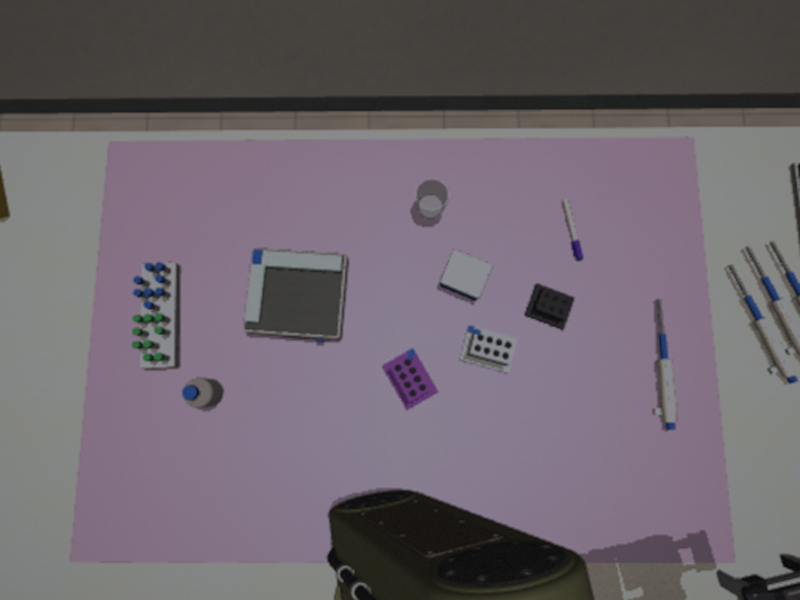

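View pics/wrist0.png

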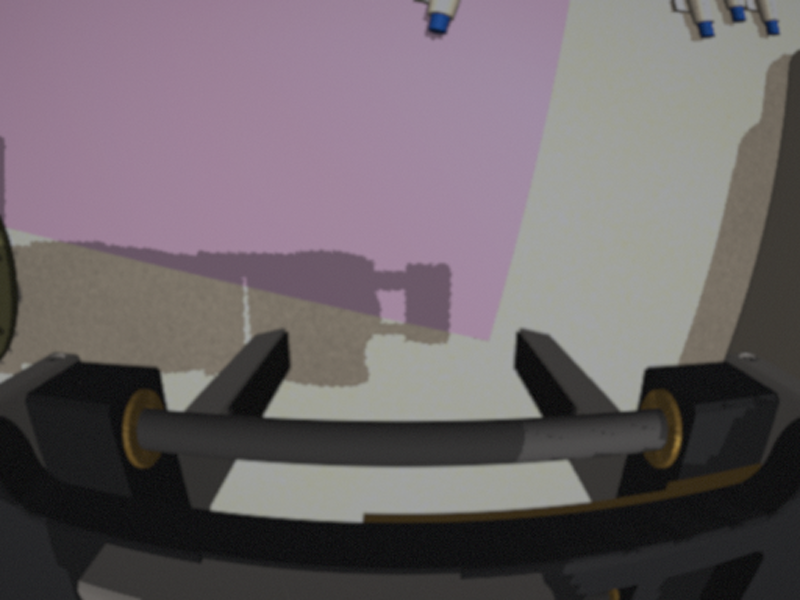

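The scene and top views show two candidates. The bare aluminium block is at top (488,348) and scene (328,358), and the purple look-alike is at top (410,378). The aluminium one matches the description; I'll confirm it in an enlarged crop.

```bash
cat > h.py <<'E'
import numpy as np,cv2
from scipy.spatial.transform import Rotation as Ro
def cloud(c):
    d=c["depth"];v,u=np.mgrid[:d.shape[0],:d.shape[1]]
    K=c["K"];P=np.stack([(u-K[0,2])/K[0,0]*d,(v-K[1,2])/K[1,1]*d,d],-1)
    return (P-c["t"])@c["R"]   # R^T (P-t)
def proj(c,X):
    p=np.asarray(X)@c["R"].T+c["t"];p=p@c["K"].T;return p[...,:2]/p[...,2:]
def px2w(c,uv,z):
    uv=np.atleast_2d(uv).astype(float);r=np.c_[uv,np.ones(len(uv))]@np.linalg.inv(c["K"]).T@c["R"]
    o=-c["R"].T@c["t"];return o+r*((z-o[2])/r[:,2])[:,None]
def w2wr(c,st,X):
    R=Ro.from_euler('xyz',st["eef_rot"]).as_matrix();T=(np.asarray(X)-st["eef_pos"])@R
    H=c["hand_eye"];p=(T-H[:3,3])@H[:3,:3]
    th=np.arctan2(np.hypot(p[...,0],p[...,1]),p[...,2]);ph=np.arctan2(p[...,1],p[...,0])
    f=c["K"][0,0];return np.stack([c["K"][0,2]+f*th*np.cos(ph),c["K"][1,2]+f*th*np.sin(ph)],-1)
def wr2w(c,st,uv,z):
    uv=np.atleast_2d(uv).astype(float);d=(uv-[c["K"][0,2],c["K"][1,2]])/c["K"][0,0];th=np.hypot(d[:,0],d[:,1])
    r=np.c_[d/np.maximum(th,1e-9)[:,None]*np.sin(th)[:,None],np.cos(th)]
    H=c["hand_eye"];R=Ro.from_euler('xyz',st["eef_rot"]).as_matrix()
    o=R@H[:3,3]+st["eef_pos"];r=r@H[:3,:3].T@R.T
    return o+r*((z-o[2])/r[:,2])[:,None]
def crop(img,x0,y0,w,h,s,name):
    cv2.imwrite("pics/"+name,cv2.resize(img[y0:y0+h,x0:x0+w,::-1],None,fx=s,fy=s,interpolation=cv2.INTER_CUBIC))
E
python3 - <<'E'
from h import *
t=dict(np.load("top0.npz"));s=dict(np.load("scene0.npz"))
P=cloud(t)
print("bench z",np.median(P[260:300,100:150,2]), "bench scene",np.median(cloud(s)[300:330,240:300,2]))
crop(t["img"],240,190,110,80,7,"topblk.png")
crop(t["img"],145,150,90,75,8,"topnest.png")
# block region
u0,u1,v0,v1=290,334,202,242
Q=P[v0:v1,u0:u1].reshape(-1,3);Q=Q[np.isfinite(Q).all(1)]
print(np.histogram(Q[:,2],bins=np.arange(-10,80,5)))
for lo,hi in ((55,70),(4,14)):
    m=Q[(Q[:,2]>lo)&(Q[:,2]<hi)];print(lo,len(m),cv2.minAreaRect(m[:,:2].astype(np.float32)),np.median(m[:,2]))
Q=P[158:220,155:225].reshape(-1,3)
print(np.histogram(Q[:,2],bins=np.arange(-10,80,5)))
for lo,hi in ((60,75),(45,55),(45,75)):
    m=Q[(Q[:,2]>lo)&(Q[:,2]<hi)];print(lo,len(m),cv2.minAreaRect(m[:,:2].astype(np.float32)),np.median(m[:,2]))
E
```

```text
bench z 0.9868511573055461 bench scene 2.3912938405467847
(array([  2, 242, 724, 218,  74,   6,   9,   4,   7,   9,   5,   7,   9,
        21, 342,  76,   0]), array([-10,  -5,   0,   5,  10,  15,  20,  25,  30,  35,  40,  45,  50,
        55,  60,  65,  70,  75]))
55 439 ((477.69451904296875, -177.25994873046875), (78.14588928222656, 48.10842514038086), 73.95201110839844) 63.154145088198746
4 361 ((482.6612854003906, -174.99981689453125), (134.98171997070312, 123.2202377319336), 88.8932876586914) 7.918842707830838
(array([   0,  206,  595,   42,   15,   19,   15,   23,   26,   49,  164,
        856, 1370,   41,   93,  704,  111]), array([-10,  -5,   0,   5,  10,  15,  20,  25,  30,  35,  40,  45,  50,
        55,  60,  65,  70,  75]))
60 908 ((591.4307250976562, 201.27328491210938), (174.6163787841797, 141.1673583984375), 85.96961212158203) 67.67707911897593
45 2226 ((586.542724609375, 202.15602111816406), (186.97726440429688, 167.6652069091797), 85.68103790283203) 50.586488187801066
45 3175 ((586.542724609375, 202.15602111816406), (186.97726440429688, 167.6652069091797), 85.68103790283203) 51.731713625096795
```

View pics/topblk.png

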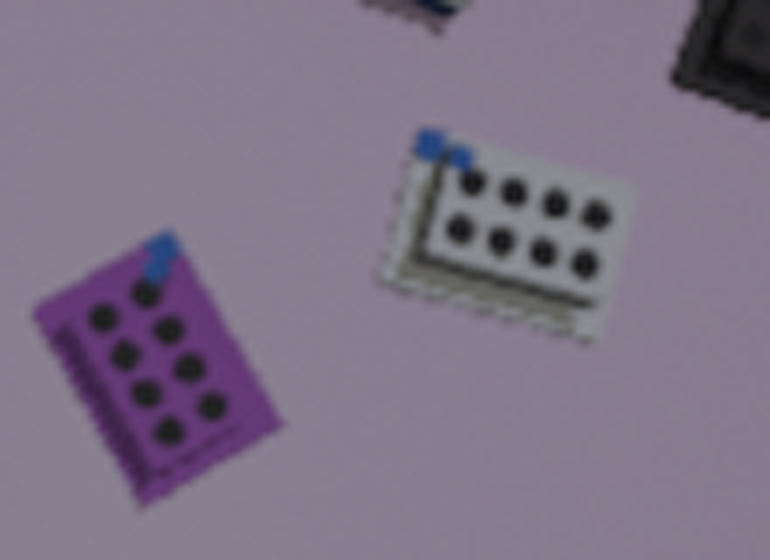

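View pics/topnest.png

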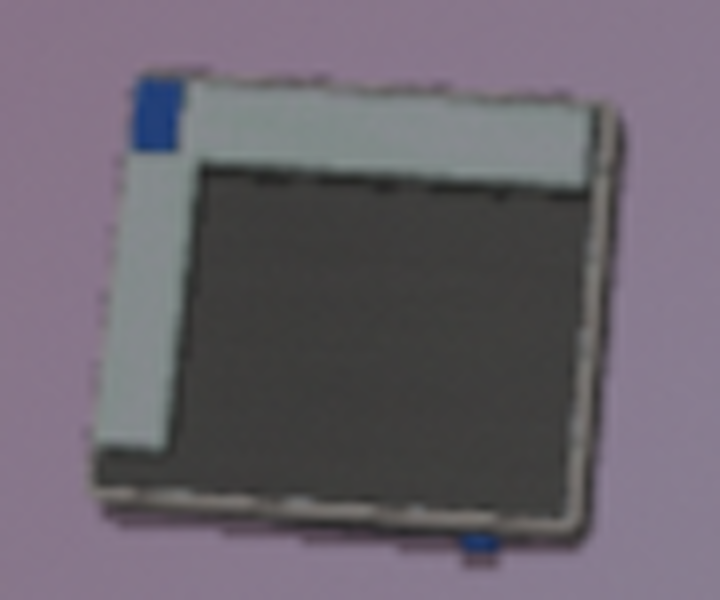

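The crop confirms it: the bare aluminium block has its blue key corner at crop (430,145), and the purple one at (160,260) is the decoy. In the nest crop, the lip corner is at (200,168) with the blue patch at (158,115). Next I'll fit the station pose more closely and compute the approach.

```bash
cat >> h.py <<'E'
def rem(st,X,yawdeg):
    R=Ro.from_euler('xyz',st["eef_rot"])
    Rt=Ro.from_euler('xyz',[-90,0,yawdeg],degrees=True)
    dp=R.inv().apply(np.asarray(X,float)-st["eef_pos"]);tv=(R.inv()*Rt).as_rotvec(degrees=True)
    print("pos",np.round(st["eef_pos"],1),"rpy",np.degrees(st["eef_rot"]).round(2),"t",round(float(st["clock"]),2),"F",np.round(st["wrist_force"],1),"gap",round(float(st["finger_gap"]),1))
    print("rem dp",dp.round(1),"turn",tv.round(2))
E
python3 - <<'E'
from h import *
from cell import manip
t=dict(np.load("top0.npz"))
# nest: lip edges z=67
b=np.array([145,150])
f=lambda pts,z:px2w(t,np.array(pts)/8+b-0.44,z)[:,:2]
def ang(a):return np.degrees(np.arctan2(a[1],a[0]))
fen=f([(205,166),(585,187)],67);sid=f([(197,175),(168,445)],67)
print(fen,ang(fen[0]-fen[1])-90);print(sid,ang(sid[0]-sid[1]))
cn=f([(200,166)],67)
print("lip corner",cn)
P=cloud(t)[158:220,155:225].reshape(-1,3)
m=P[(P[:,2]>62)&(P[:,2]<75)][:,:2]
for yaw in (-4.2,-4.6,-3.8):
    a=np.radians(yaw);ux=np.array([np.cos(a),np.sin(a)]);uy=np.array([-ux[1],ux[0]])
    A=P[(P[:,2]>45)]
    print(yaw,np.percentile(A[:,:2]@ux,[.5,99.5]),np.percentile(A[:,:2]@uy,[.5,99.5]))
    c=cn[0]+6*ux+6*uy; print("nest_corner",c, "origin",c-50*ux-65*uy)
rem(manip.read_state(),[478,-177,205],-16)
E
```

```text
[[632.19092317 256.92988707]
 [623.41669366 113.05946419]] -3.4899766985977294
[[628.71502172 259.82393992]
 [525.83211519 266.60342828]] -3.7700656445640885
lip corner [[632.19948849 258.82386395]]
-4.2 [487.29774695 651.71938232] [151.80301307 331.72239064]
nest_corner [638.62280454 264.36832163] origin [583.99659786 203.20479047]
-4.6 [485.53280379 649.7900365 ] [155.68640932 335.79125276]
nest_corner [638.66135531 264.32334368] origin [583.6094813  203.54266279]
-3.8 [488.86334291 653.56715821] [147.76017833 328.19311914]
nest_corner [638.5839407  264.41302936] origin [584.38606376 202.86962894]
pos [ 123.1 -535.8  205. ] rpy [-9.000e+01  5.000e-02 -7.706e+01] t 0.15 F [ 0.1 -0.1 -0.3] gap 93.9
rem dp [-2.703e+02  3.000e-01  4.262e+02] turn [-3.000e-02 -6.106e+01 -4.000e-02]
```

>>> servo_tool:
  commands:
    - {"dp": [-21,0,33],"turn": [0,-6,0]}
    - {"dp": [-42,0,66],"turn": [0,-12,0]}
    - {"dp": [-63,0,99],"turn": [0,-18,0]}
    - {"dp": [-84,0,132],"turn": [0,-24,0]}
    - {"dp": [-105,0,165],"turn": [0,-30,0]}

```text
clock: 0.57
eef_pos: [261.2, -395.0, 205.0]
eef_rot: [-1.57, 0.001, -0.817]
wrist_force: [0.2, -0.7, 0.4]
finger_gap: 94.2
```

```bash
python3 -c "
from h import *
from cell import manip
rem(manip.read_state(),[478,-177,205],-16)"
```

```text
pos [ 261.2 -395.   205. ] rpy [-8.997e+01  5.000e-02 -4.679e+01] t 0.57 F [ 0.2 -0.7  0.4] gap 94.2
rem dp [-1.050e+01  2.000e-01  3.072e+02] turn [ -0.05 -30.79  -0.04]
```

>>> servo_tool:
  commands:
    - {"dp": [-1,0,40],"turn": [0,-6,0]}
    - {"dp": [-3,0,80],"turn": [0,-12,0]}
    - {"dp": [-5,0,120],"turn": [0,-18,0]}
    - {"dp": [-7,0,160],"turn": [0,-24,0]}
    - {"dp": [-9,0,200],"turn": [0,-30,0]}

```text
clock: 0.98
eef_pos: [401.8, -249.7, 205.2]
eef_rot: [-1.57, 0.0, -0.288]
wrist_force: [0.7, -1.2, -0.2]
finger_gap: 93.9
```

```bash
python3 -c "
from h import *
from cell import manip
rem(manip.read_state(),[478,-177,190],-16)"
```

```text
pos [ 401.8 -249.7  205.2] rpy [-8.995e+01  2.000e-02 -1.649e+01] t 0.98 F [ 0.7 -1.2 -0.2] gap 93.9
rem dp [52.4 15.2 91.4] turn [-0.05 -0.49 -0.02]
```

>>> servo_tool:
  commands:
    - {"dp": [20,5,33],"turn": [0,-0.5,0]}
    - {"dp": [40,10,65],"turn": [0,-0.5,0]}
    - {"dp": [52,15,91],"turn": [0,-0.5,0]}
    - {"dp": [52,15,91],"turn": [0,-0.5,0]}

```text
clock: 1.32
eef_pos: [479.5, -173.7, 188.9]
eef_rot: [-1.569, 0.002, -0.275]
wrist_force: [0.0, 0.2, 0.2]
finger_gap: 93.8
```

Run:
```python
from h import *
from cell import manip
st=manip.read_state();rem(st,[478,-177,190],-16)
c=manip.camera("wrist");np.savez("wrist1.npz",**c)
cv2.imwrite("pics/wrist1.png",cv2.resize(c["img"][:,:,::-1],(800,600),interpolation=cv2.INTER_CUBIC))
import pickle;pickle.dump(st,open("st1.pkl","wb"))
# project expected block features at est pose
a=np.radians(-16);ux=np.array([np.cos(a),np.sin(a)]);uy=np.array([-ux[1],ux[0]])
o=np.array([477.7,-177.3])
for n,(x,y,z) in {"key":(36,50,8),"k2":(36,-50,8),"k3":(-36,-50,8),"k4":(-36,50,8),"t1":(24,39,62),"t2":(24,-39,62),"t3":(-24,-39,62),"t4":(-24,39,62)}.items():
    print(n,(w2wr(c,st,np.r_[o+x*ux+y*uy,z])*800/512).round(1))
```

```text
pos [ 479.5 -173.7  188.9] rpy [-89.9    0.12 -15.78] t 1.32 F [0.  0.2 0.2] gap 93.8
rem dp [-0.5 -1.1 -3.6] turn [-0.1   0.22 -0.12]
key [447.7 210.4]
k2 [444.7 334.1]
k3 [356.5 333.6]
k4 [354.6 210. ]
t1 [437.2 231.1]
t2 [434.8 343.4]
t3 [366. 343.]
t4 [364.5 230.8]
```

View pics/wrist1.png

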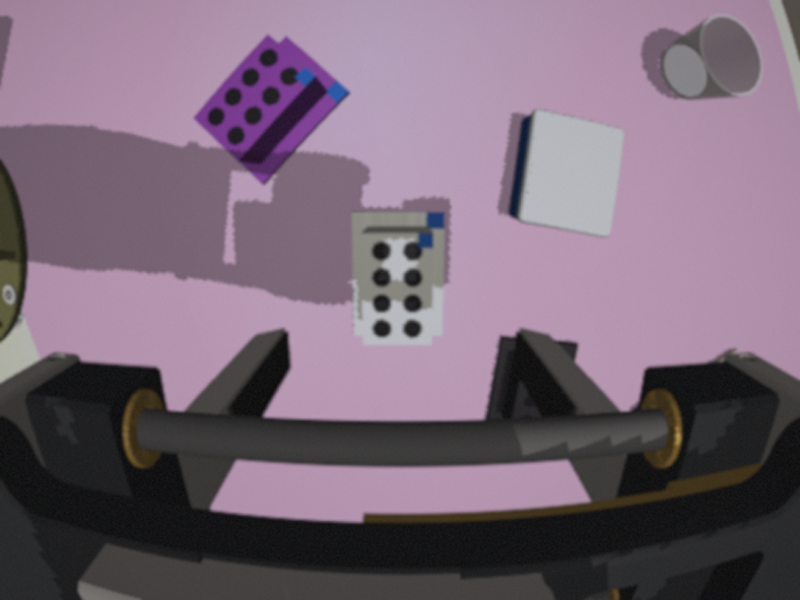

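The wrist view shows the aluminium block centred below the jaws, with its flange corner at (444,212), top corner at (431,345) and its blue corner at +x/+y. It sits about 3 mm towards −x of the top-camera estimate, so I'm adjusting for that and descending.

Run:
```python
from h import *
from cell import manip
rem(manip.read_state(),[474.8,-178,25],-16)
```

```text
pos [ 478.3 -175.4  189.3] rpy [-89.93   0.11 -15.8 ] t 1.37 F [-0.6 -0.2  0.2] gap 94.3
rem dp [ -2.3 164.3  -3.6] turn [-0.07  0.2  -0.11]
```

>>> servo_tool:
  commands:
    - {"dp": [-2,35,-3],"turn": [0,0,0]}
    - {"dp": [-2.5,70,-3],"turn": [0,0,0]}
    - {"dp": [-2.5,105,-3],"turn": [0,0,0]}
    - {"dp": [-2.5,135,-3],"turn": [0,0,0]}
    - {"dp": [-2.5,150,-3],"turn": [0,0,0]}

```text
clock: 1.78
eef_pos: [472.6, -177.6, 36.1]
eef_rot: [-1.569, 0.006, -0.277]
wrist_force: [-0.1, -0.7, -0.4]
finger_gap: 93.8
```

Run:
```python
from h import *
from cell import manip
rem(manip.read_state(),[474.8,-178,25],-16)
```

```text
pos [ 472.6 -177.6   36.1] rpy [-89.9    0.35 -15.86] t 1.78 F [-0.1 -0.7 -0.4] gap 93.8
rem dp [ 2.3 11.1  0.2] turn [-0.1   0.14 -0.35]
```

>>> servo_tool:
  commands:
    - {"dp": [2,8,0],"turn": [0,0,-0.3]}
    - {"dp": [2,11,0],"turn": [0,0,-0.3]}
    - {"dp": [2,11,0],"turn": [0,0,-0.3]}

```text
clock: 2.03
eef_pos: [473.8, -178.7, 24.8]
eef_rot: [-1.569, 0.002, -0.278]
wrist_force: [-0.4, 0.0, -0.3]
finger_gap: 94.2
```

Run:
```python
from h import *
from cell import manip
st=manip.read_state();rem(st,[474.8,-178,25],-16)
c=manip.camera("wrist")
cv2.imwrite("pics/wrist2.png",cv2.resize(c["img"][:,:,::-1],(800,600),interpolation=cv2.INTER_CUBIC))
```

```text
pos [ 473.8 -178.7   24.8] rpy [-89.9    0.11 -15.92] t 2.03 F [-0.4  0.  -0.3] gap 94.2
rem dp [ 0.8 -0.2  1. ] turn [-0.1   0.08 -0.11]
```

View pics/wrist2.png

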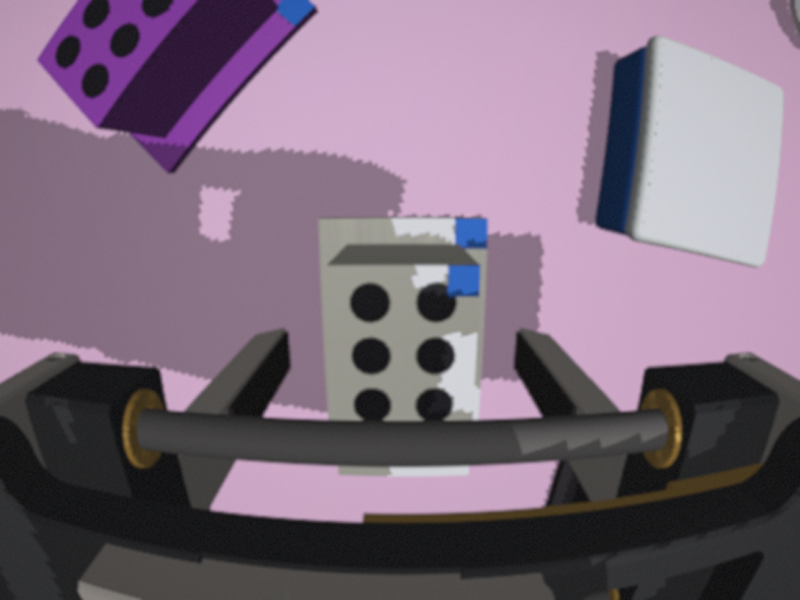

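The block stands between the jaws, with top corners at (330,262)–(480,262) and the fingers at x 288 and 517. Closing now.

>>> servo_tool:
  commands:
    - {"dp": [0,0,0],"turn": [0,0,0]}
    - {"dp": [0,0,0],"turn": [0,0,0]}
    - {"dp": [0,0,0],"turn": [0,0,0]}
    - {"dp": [0,0,0],"turn": [0,0,0]}
    - {"dp": [0,0,0],"turn": [0,0,0]}
  grip: 1
  force: 45

```text
clock: 2.5
eef_pos: [474.4, -178.8, 25.9]
eef_rot: [-1.569, 0.0, -0.277]
wrist_force: [-1.4, 0.2, -0.5]
finger_gap: 64.2
```

>>> servo_tool:
  commands:
    - {"dp": [0,0,0],"turn": [0,0,0]}
    - {"dp": [0,0,0],"turn": [0,0,0]}
    - {"dp": [0,0,0],"turn": [0,0,0]}
    - {"dp": [0,0,0],"turn": [0,0,0]}
    - {"dp": [0,0,0],"turn": [0,0,0]}

```text
clock: 2.92
eef_pos: [474.5, -178.8, 26.0]
eef_rot: [-1.569, 0.0, -0.277]
wrist_force: [-0.8, 0.8, 1.1]
finger_gap: 47.8
```

Run:
```python
from h import *
from cell import manip
st=manip.read_state();rem(st,[474.8,-178,25],-16)
c=manip.camera("wrist");np.savez("wrist3.npz",**c)
import pickle;pickle.dump(st,open("st3.pkl","wb"))
cv2.imwrite("pics/wrist3.png",cv2.resize(c["img"][:,:,::-1],(800,600),interpolation=cv2.INTER_CUBIC))
# block-in-hand prediction: grip centred
R=Ro.from_euler('xyz',st["eef_rot"]).as_matrix()
for n,p in {"key":(36,50,8),"k4":(-36,50,8),"t1":(24,39,62),"t4":(-24,39,62)}.items():
    X=st["eef_pos"]+R@np.array([p[0],25-p[2],p[1]])
    print(n,(w2wr(c,st,X)*800/512).round(1))
```

```text
pos [ 474.5 -178.8   26. ] rpy [-8.991e+01  1.000e-02 -1.590e+01] t 2.92 F [-0.8  0.8  1.1] gap 47.8
rem dp [0.1 1.  0.8] turn [-0.09  0.1  -0.01]
key [485.8 221.6]
k4 [316.4 221.5]
t1 [477.7 269.9]
t4 [324.1 269.9]
```

View pics/wrist3.png

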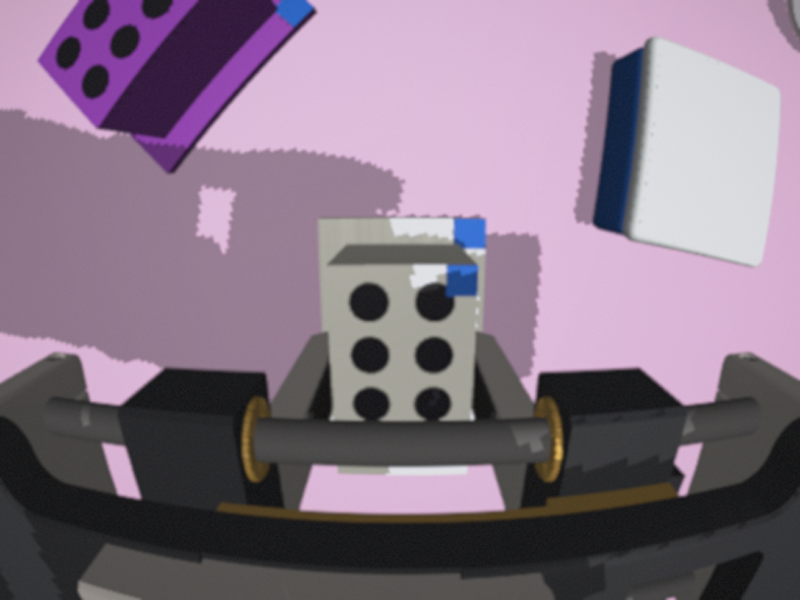

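The gap is 47.8 mm, so the block is held squarely. Its key corner shows at (486,218), which puts it about 1.7 mm towards +y of the grip centre. Lifting.

>>> servo_tool:
  commands:
    - {"dp": [0,-15,0],"turn": [0,0,0]}
    - {"dp": [0,-40,0],"turn": [0,0,0]}
    - {"dp": [0,-70,0],"turn": [0,0,0]}
    - {"dp": [0,-100,0],"turn": [0,0,0]}
    - {"dp": [0,-120,0],"turn": [0,0,0]}

```text
clock: 3.38
eef_pos: [474.5, -179.0, 148.1]
eef_rot: [-1.569, -0.001, -0.277]
wrist_force: [1.3, -0.7, -5.4]
finger_gap: 47.5
```

Run:
```python
from h import *
from cell import manip
rem(manip.read_state(),[567.4,187.2,146],-3.9)
```

```text
pos [ 474.5 -179.   148.1] rpy [-8.992e+01 -5.000e-02 -1.590e+01] t 3.38 F [ 1.3 -0.7 -5.4] gap 47.5
rem dp [-11.    2.5 377.7] turn [ -0.07 -12.     0.06]
```

>>> servo_tool:
  commands:
    - {"dp": [-1,1,25],"turn": [0,-2,0]}
    - {"dp": [-2,1,60],"turn": [0,-4,0]}
    - {"dp": [-3,1,95],"turn": [0,-6,0]}
    - {"dp": [-4,1,130],"turn": [0,-8,0]}
    - {"dp": [-5,2,165],"turn": [0,-10,0]}

```text
clock: 3.8
eef_pos: [514.6, -17.3, 145.8]
eef_rot: [-1.57, -0.0, -0.102]
wrist_force: [0.5, -0.6, -5.1]
finger_gap: 47.8
```

Run:
```python
from h import *
from cell import manip
rem(manip.read_state(),[567.4,187.2,146],-3.9)
```

```text
pos [514.6 -17.3 145.8] rpy [-8.993e+01 -1.000e-02 -5.820e+00] t 3.8 F [ 0.5 -0.6 -5.1] gap 47.8
rem dp [3.180e+01 1.000e-01 2.088e+02] turn [-0.07 -1.92  0.01]
```

>>> servo_tool:
  commands:
    - {"dp": [6,0,38],"turn": [0,-1,0]}
    - {"dp": [12,0,76],"turn": [0,-1.9,0]}
    - {"dp": [18,0,114],"turn": [0,-1.9,0]}
    - {"dp": [24,0,150],"turn": [0,-1.9,0]}
    - {"dp": [28,0,180],"turn": [0,-1.9,0]}

```text
clock: 4.22
eef_pos: [560.5, 161.4, 145.1]
eef_rot: [-1.57, 0.001, -0.067]
wrist_force: [0.7, -0.2, -5.4]
finger_gap: 47.5
```

>>> servo_tool:
  commands:
    - {"dp": [2,0,15],"turn": [0,0,0]}
    - {"dp": [4,0,25],"turn": [0,0,0]}
    - {"dp": [4,0,25],"turn": [0,0,0]}
    - {"dp": [4,0,25],"turn": [0,0,0]}

```text
clock: 4.55
eef_pos: [565.9, 185.5, 144.5]
eef_rot: [-1.571, 0.002, -0.067]
wrist_force: [-0.6, -0.4, -5.2]
finger_gap: 47.4
```

Run:
```python
from h import *
from cell import manip
import pickle
st=manip.read_state();rem(st,[567.4,187.2,146],-3.9)
c=manip.camera("wrist");np.savez("wrist4.npz",**c);pickle.dump(st,open("st4.pkl","wb"))
cv2.imwrite("pics/wrist4.png",cv2.resize(c["img"][:,:,::-1],(800,600),interpolation=cv2.INTER_CUBIC))
a=np.radians(-3.9);ux=np.array([np.cos(a),np.sin(a)]);uy=np.array([-ux[1],ux[0]]);o=np.array([638.6,264.4])
for x,y,z in [(-6,-6,17),(-6,-155,17),(-130,-6,17),(0,0,17)]:
    print((x,y),(w2wr(c,st,np.r_[o+x*ux+y*uy,50+z])*800/512).round(1))
```

```text
pos [565.9 185.5 144.5] rpy [-89.99   0.14  -3.86] t 4.55 F [-0.6 -0.4 -5.2] gap 47.4
rem dp [ 1.4 -1.5  1.8] turn [-0.01  0.04 -0.14]
(-6, -6) [512.6 164.8]
(-6, -155) [499.5 411. ]
(-130, -6) [289.1 164.6]
(0, 0) [523.1 154.7]
```

View pics/wrist4.png

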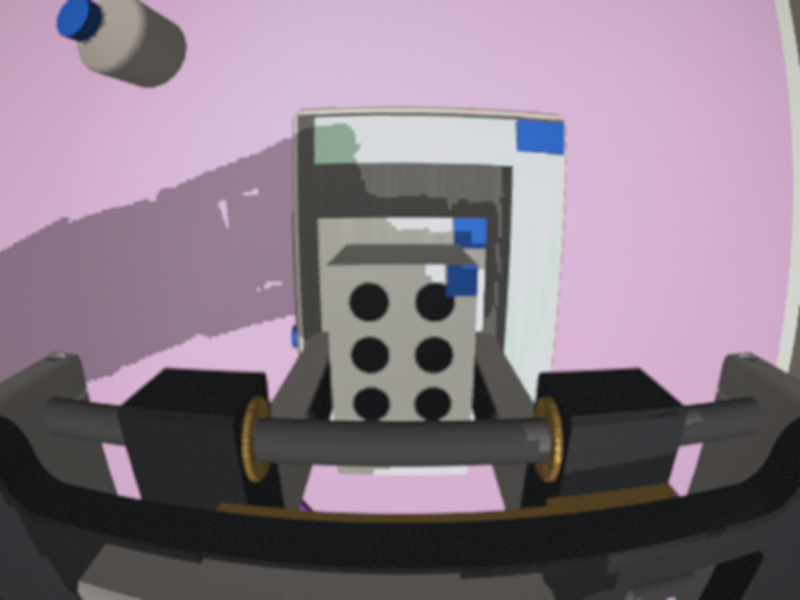

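The view shows the lip corner at (513,167), with (512.6,164.8) predicted, so the position agrees. I'll refine the station yaw from an enlarged crop.

Run:
```python
from h import *
c=dict(np.load("wrist4.npz"))
crop(c["img"],180,60,190,150,4,"w4c.png")
```

```text
(no output)
```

View pics/w4c.png

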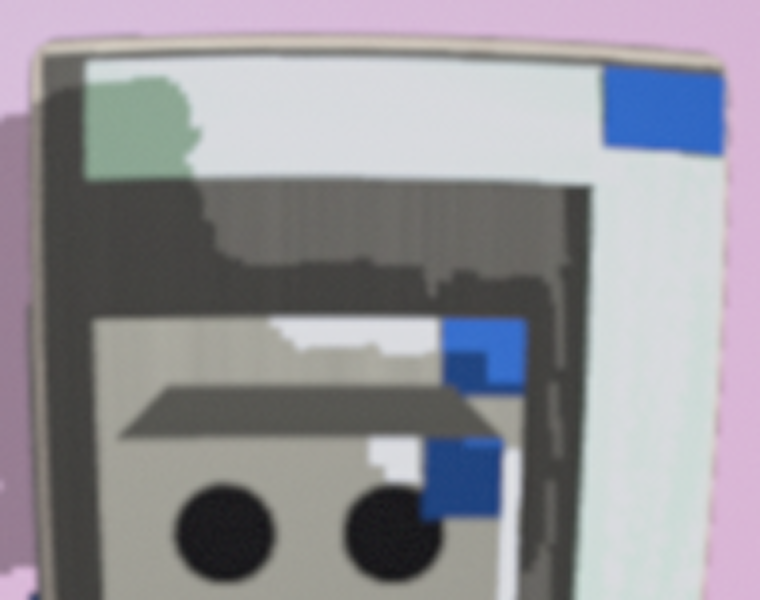

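Run:
```python
from h import *
import pickle
c=dict(np.load("wrist4.npz"));st=pickle.load(open("st4.pkl","rb"))
p=np.array([(85,180),(340,179),(592,186),(584,380),(575,598)])/4+[180,60]-0.375
w=wr2w(c,st,p,67)[:,:2];print(w.round(1))
ang=lambda a:np.degrees(np.arctan2(a[1],a[0])).round(2)
print("side",ang(w[2]-w[0]),"fence",ang(w[2]-w[4])-90)
# held block: flange far edge z top of flange ; TCP 26 above underside
p=np.array([(93,319),(526,319),(102,598)])/4+[180,60]-0.375
b=wr2w(c,st,p,st["eef_pos"][2]-26+8)[:,:2];print(b.round(1),"block yaw",ang(b[1]-b[0]), np.linalg.norm(b[1]-b[0]))
p=np.array([(117,438),(500,438)])/4+[180,60]-0.375
t=wr2w(c,st,p,st["eef_pos"][2]-26+62)[:,:2];print(t.round(1),"yaw",ang(t[1]-t[0]))
a=np.radians(-3.9);ux=np.array([np.cos(a),np.sin(a)]);uy=np.array([-ux[1],ux[0]])
cn=w[2]+6*ux+6*uy;print("corner",cn)
e=st["eef_pos"][:2]
for q in (b[1],):print("key rel tcp",(q-e)@ux,(q-e)@uy,"key rel corner",(q-cn)@ux,(q-cn)@uy)
```

```text
[[522.6 266.4]
 [577.2 262.1]
 [631.8 258.2]
 [628.2 215.7]
 [625.3 165.7]]
side -4.26 fence -4.030000000000001
[[533.2 239.3]
 [605.2 234.5]
 [529.8 190.9]] block yaw -3.82 72.17474374886139
[[545.1 227.6]
 [591.9 224.4]] yaw -3.8
corner [638.18442983 263.8202979 ]
key rel tcp 35.877109771570375 51.60257101762656 key rel corner -30.91527477948839 -31.46438193854148
```

The station yaw is about −4.1° and the key corner is at (−31, −31.5) relative to nest_corner, which is clear of both stops. Descending.

>>> servo_tool:
  commands:
    - {"dp": [0,20,0],"turn": [0,0.25,-0.1]}
    - {"dp": [0,40,0],"turn": [0,0.25,-0.1]}
    - {"dp": [0,54,0],"turn": [0,0.25,-0.1]}
    - {"dp": [0,60,0],"turn": [0,0.25,-0.1]}
    - {"dp": [0,60,0],"turn": [0,0.25,-0.1]}

```text
clock: 5.02
eef_pos: [565.3, 183.7, 83.6]
eef_rot: [-1.571, 0.002, -0.074]
wrist_force: [-0.5, -0.4, -5.0]
finger_gap: 47.2
```

Run:
```python
from h import *
from cell import manip
rem(manip.read_state(),[565.9,185.5,76],-4.1)
```

```text
pos [565.3 183.7  83.6] rpy [-90.03   0.14  -4.23] t 5.02 F [-0.5 -0.4 -5. ] gap 47.2
rem dp [0.5 7.6 1.8] turn [ 0.03 -0.13 -0.14]
```

>>> servo_tool:
  commands:
    - {"dp": [0,2,1],"turn": [0,0,-0.1]}
    - {"dp": [0,4,1],"turn": [0,0,-0.1]}
    - {"dp": [0,5.5,1],"turn": [0,0,-0.1]}
    - {"dp": [0,6.5,1],"turn": [0,0,-0.1]}
    - {"dp": [0,6.5,1],"turn": [0,0,-0.1]}

```text
clock: 5.43
eef_pos: [565.4, 184.8, 77.3]
eef_rot: [-1.571, 0.0, -0.074]
wrist_force: [-0.8, -0.1, -5.3]
finger_gap: 47.5
```

>>> servo_tool:
  commands:
    - {"dp": [0,0.7,0],"turn": [0,0,0]}
    - {"dp": [0,1.4,0],"turn": [0,0,0]}
    - {"dp": [0,1.4,0],"turn": [0,0,0]}

```text
clock: 5.68
eef_pos: [565.5, 184.8, 76.1]
eef_rot: [-1.571, 0.0, -0.074]
wrist_force: [-0.8, 0.6, -3.6]
finger_gap: 48.1
```

>>> servo_tool:
  commands:
    - {"dp": [0,0.7,0],"turn": [0,0,0]}
    - {"dp": [0,1,0],"turn": [0,0,0]}
    - {"dp": [0,1,0],"turn": [0,0,0]}

```text
clock: 5.93
eef_pos: [565.6, 184.8, 76.0]
eef_rot: [-1.571, -0.0, -0.074]
wrist_force: [-5.1, -2.9, 5.8]
finger_gap: 47.8
```

>>> servo_tool:
  commands:
    - {"dp": [0,1.5,0],"turn": [0,0,0]}
    - {"dp": [0,2,0],"turn": [0,0,0]}
    - {"dp": [0,2,0],"turn": [0,0,0]}

```text
clock: 6.18
eef_pos: [565.6, 184.8, 75.9]
eef_rot: [-1.571, -0.001, -0.074]
wrist_force: [-9.7, -4.4, 17.1]
finger_gap: 47.8
```

>>> servo_tool:
  commands:
    - {"dp": [0,2.4,0],"turn": [0,0,0]}
    - {"dp": [0,2.6,0],"turn": [0,0,0]}
    - {"dp": [0,2.6,0],"turn": [0,0,0]}
    - {"dp": [0,2.6,0],"turn": [0,0,0]}

```text
clock: 6.52
eef_pos: [565.6, 184.8, 75.9]
eef_rot: [-1.57, -0.001, -0.074]
wrist_force: [-12.8, -5.5, 24.2]
finger_gap: 47.7
```

Run:
```python
from h import *
from cell import manip
import pickle
st=manip.read_state();rem(st,[565.9,185.5,76],-4.1);print(st["moment"])
c=manip.camera("wrist");np.savez("wrist5.npz",**c);pickle.dump(st,open("st5.pkl","wb"))
crop(c["img"],180,60,190,150,4,"w5c.png")
```

```text
pos [565.6 184.8  75.9] rpy [-8.998e+01 -7.000e-02 -4.210e+00] t 6.52 F [-12.8  -5.5  24.2] gap 47.7
rem dp [ 0.2 -0.1  0.7] turn [-0.02 -0.11  0.07]
[-0.63881291  3.13477178  0.13210075]
```

View pics/w5c.png

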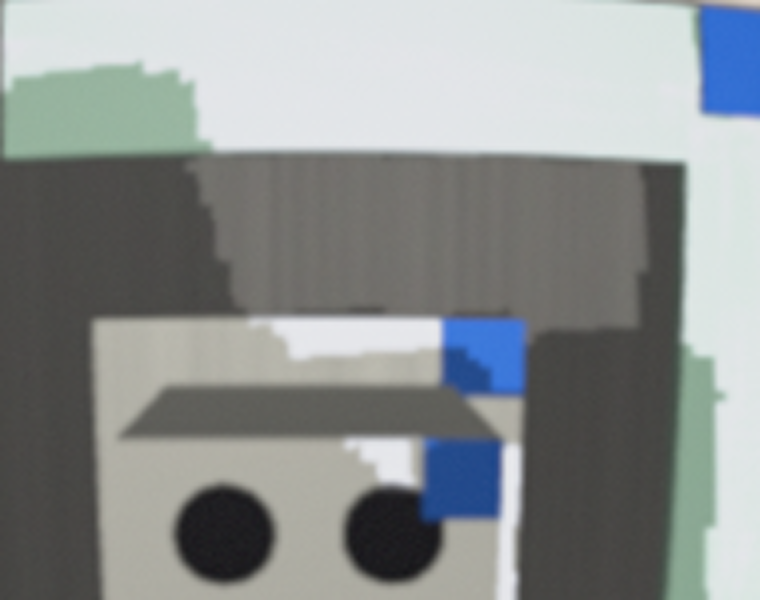

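The block sits flat on the deck (wrist reads +24 N, so about 29 N net press). Its key corner is at crop (526,319), well clear of the lip corner at (685,163). Computing the slide distances.

Run:
```python
from h import *
import pickle
c=dict(np.load("wrist5.npz"));st=pickle.load(open("st5.pkl","rb"))
p=np.array([(4,159),(345,153),(685,163),(678,380),(665,598)])/4+[180,60]-0.375
w=wr2w(c,st,p,67)[:,:2]
ang=lambda a:np.degrees(np.arctan2(a[1],a[0])).round(2)
print(w.round(1),"side",ang(w[2]-w[0]),"fence",ang(w[2]-w[4])-90)
p=np.array([(93,319),(526,319),(102,598)])/4+[180,60]-0.375
b=wr2w(c,st,p,58)[:,:2];print(b.round(1),"yaw",ang(b[1]-b[0]),"left edge",ang(b[0]-b[2])-90)
R=Ro.from_euler('xyz',st["eef_rot"]).as_matrix();tx=R[:2,0];tz=R[:2,2]
cn=w[2]+6*tx+6*tz;print("corner",cn,"to go tool x,z",(cn-b[1])@tx,(cn-b[1])@tz)
```

```text
[[522.8 266.5]
 [576.8 262.3]
 [631.5 258.5]
 [628.8 223.1]
 [626.4 186. ]] side -4.18 fence -4.079999999999998
[[533.4 238.9]
 [605.3 233.6]
 [529.6 190.5]] yaw -4.19 left edge -4.409999999999997
corner [637.9653206  264.09044288] to go tool x,z 30.31217432288275 32.79114624779289
```

>>> servo_tool:
  commands:
    - {"dp": [3,0.7,0],"turn": [0,0,0]}
    - {"dp": [7,0.7,0],"turn": [0,0,0]}
    - {"dp": [11,0.7,0],"turn": [0,0,0]}
    - {"dp": [14,0.7,0],"turn": [0,0,0]}
    - {"dp": [16,0.7,0],"turn": [0,0,0]}

```text
clock: 6.98
eef_pos: [581.7, 184.0, 76.0]
eef_rot: [-1.57, -0.0, -0.074]
wrist_force: [-8.4, 0.1, 9.8]
finger_gap: 47.5
```

Run:
```python
from h import *
from cell import manip
st=manip.read_state();rem(st,np.array([565.6,184.8,75.9])+30.3*np.array([np.cos(.0733),-np.sin(.0733),0]),-4.2);print(st["moment"])
```

```text
pos [581.7 184.   76. ] rpy [-8.995e+01 -3.000e-02 -4.220e+00] t 6.98 F [-8.4  0.1  9.8] gap 47.5
rem dp [14.2  0.1 -0.4] turn [-0.05 -0.02  0.03]
[0.21379553 1.96348341 0.02353604]
```

>>> servo_tool:
  commands:
    - {"dp": [3,0.5,0],"turn": [0,0,0]}
    - {"dp": [6,0.5,0],"turn": [0,0,0]}
    - {"dp": [8,0.5,0],"turn": [0,0,0]}
    - {"dp": [10,0.5,0],"turn": [0,0,0]}

```text
clock: 7.32
eef_pos: [591.8, 183.5, 76.0]
eef_rot: [-1.57, 0.0, -0.073]
wrist_force: [-6.6, 1.4, 6.6]
finger_gap: 47.6
```

>>> servo_tool:
  commands:
    - {"dp": [1,0.5,0],"turn": [0,0,0]}
    - {"dp": [2,0.5,0],"turn": [0,0,0]}
    - {"dp": [3,0.5,0],"turn": [0,0,0]}

```text
clock: 7.57
eef_pos: [594.9, 183.6, 75.9]
eef_rot: [-1.569, 0.0, -0.073]
wrist_force: [-6.7, -0.2, 6.3]
finger_gap: 47.7
```

>>> servo_tool:
  commands:
    - {"dp": [0.7,0.5,0],"turn": [0,0,0]}
    - {"dp": [1.4,0.5,0],"turn": [0,0,0]}
    - {"dp": [2,0.5,0],"turn": [0,0,0]}

```text
clock: 7.82
eef_pos: [596.9, 183.7, 76.0]
eef_rot: [-1.569, 0.001, -0.073]
wrist_force: [-12.6, -0.0, 10.6]
finger_gap: 48.1
```

>>> servo_tool:
  commands:
    - {"dp": [0.7,0.4,0],"turn": [0,0,0]}
    - {"dp": [1.2,0.4,0],"turn": [0,0,0]}
    - {"dp": [1.2,0.4,0],"turn": [0,0,0]}

```text
clock: 8.07
eef_pos: [597.0, 183.7, 76.1]
eef_rot: [-1.57, 0.004, -0.073]
wrist_force: [-16.5, -1.9, 13.3]
finger_gap: 48.0
```

Run:
```python
from h import *
from cell import manip
import pickle
st=manip.read_state();rem(st,[597,183.7,76],-4.1);print(st["moment"])
c=manip.camera("wrist");np.savez("wrist6.npz",**c);pickle.dump(st,open("st6.pkl","wb"))
crop(c["img"],180,60,190,150,4,"w6c.png")
```

```text
pos [597.  183.7  76.1] rpy [-89.93   0.24  -4.19] t 8.07 F [-16.5  -1.9  13.3] gap 48.0
rem dp [-0.   0.1  0. ] turn [-0.07 -0.09 -0.24]
[-0.36914932  3.08679397 -0.01487657]
```

View pics/w6c.png

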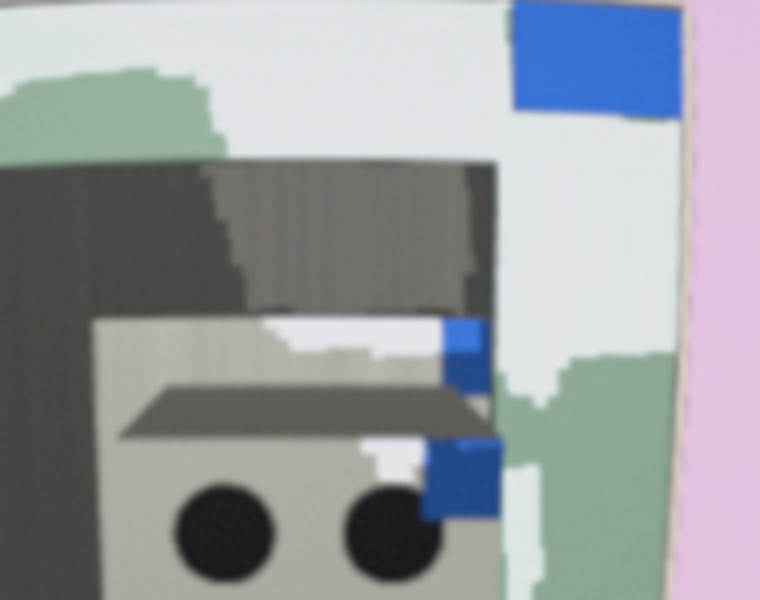

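The flange has slid under the fence lip: the blue mark is now cut off at crop x≈490, and the motion has stopped with force rising. Checking the geometry.

Run:
```python
from h import *
import pickle
c=dict(np.load("wrist6.npz"));st=pickle.load(open("st6.pkl","rb"))
p=np.array([(4,167),(250,160),(496,161),(495,340)])/4+[180,60]-0.375
w=wr2w(c,st,p,67)[:,:2]
ang=lambda a:np.degrees(np.arctan2(a[1],a[0])).round(2)
print(w.round(1),"side",ang(w[2]-w[0]),"fence",ang(w[2]-w[3])-90)
p=np.array([(93,319),(485,319),(102,598)])/4+[180,60]-0.375
b=wr2w(c,st,p,58)[:,:2];print(b.round(1),"yaw",ang(b[1]-b[0]))
t=wr2w(c,st,np.array([(117,438),(500,438)])/4+[180,60]-0.375,112)[:,:2];print("top yaw",ang(t[1]-t[0]))
R=Ro.from_euler('xyz',st["eef_rot"]).as_matrix();tx=R[:2,0];tz=R[:2,2]
cn=w[2]+6*tx+6*tz;print("corner",cn,"left corner to fence (72 when seated)",(cn-b[0])@tx,"y to go",(cn-b[0])@tz)
```

```text
[[553.9 264.1]
 [593.2 261.2]
 [631.7 258.6]
 [629.9 230.1]] side -4.04 fence -3.719999999999999
[[564.6 237.7]
 [629.7 232.9]
 [560.8 189.3]] yaw -4.25
top yaw -4.12
corner [638.13061781 264.13743834] left corner to fence (72 when seated) 71.44485003085893 y to go 31.721461619246984
```

The geometry gives 71.4 mm from the rear corner to the fence (72 when seated) and 31.7 mm left to the side stop. I'll add one firmer push to square it, then slide along the fence.

>>> servo_tool:
  commands:
    - {"dp": [1.8,0.6,0],"turn": [0,0.1,-0.2]}
    - {"dp": [2,0.6,0],"turn": [0,0.1,-0.2]}
    - {"dp": [2,0.6,0],"turn": [0,0.1,-0.2]}

```text
clock: 8.37
eef_pos: [597.1, 183.7, 76.2]
eef_rot: [-1.57, 0.006, -0.074]
wrist_force: [-24.6, -2.7, 17.4]
finger_gap: 47.8
```

>>> servo_tool:
  commands:
    - {"dp": [0.9,0.5,2],"turn": [0,0,0]}
    - {"dp": [0.9,0.5,5],"turn": [0,0,0]}
    - {"dp": [0.9,0.5,8],"turn": [0,0,0]}
    - {"dp": [0.9,0.5,11],"turn": [0,0,0]}
    - {"dp": [0.9,0.5,13],"turn": [0,0,0]}

```text
clock: 8.78
eef_pos: [597.8, 194.0, 76.5]
eef_rot: [-1.575, 0.01, -0.075]
wrist_force: [-20.8, -22.0, 20.1]
finger_gap: 47.7
```

Run:
```python
from h import *
from cell import manip
st=manip.read_state();d=np.array([np.sin(.0716),np.cos(.0716),0]);rem(st,np.array([597.0,183.7,76])+31.7*d,-4.1);print(st["moment"])
```

```text
pos [597.8 194.   76.5] rpy [-90.26   0.57  -4.31] t 8.78 F [-20.8 -22.   20.1] gap 47.7
rem dp [-0.2  0.4 21.3] turn [ 0.26 -0.2  -0.57]
[-3.91695797  3.74741864  0.03000446]
```

>>> servo_tool:
  commands:
    - {"dp": [0.3,0,1.5],"turn": [0.25,-0.1,-0.5]}
    - {"dp": [0.3,0,3],"turn": [0.25,-0.1,-0.5]}
    - {"dp": [0.3,0,4.5],"turn": [0.25,-0.1,-0.5]}

```text
clock: 9.03
eef_pos: [598.0, 197.3, 76.3]
eef_rot: [-1.573, 0.004, -0.074]
wrist_force: [-9.5, -9.0, 4.4]
finger_gap: 48.0
```

Run:
```python
from h import *
from cell import manip
st=manip.read_state();d=np.array([np.sin(.0716),np.cos(.0716),0]);rem(st,np.array([597.0,183.7,76])+31.7*d,-4.1);print(st["moment"])
c=manip.camera("wrist")
crop(c["img"],180,60,190,150,4,"w7c.png")
```

```text
pos [598.  197.3  76.3] rpy [-90.13   0.2   -4.23] t 9.03 F [-9.5 -9.   4.4] gap 48.0
rem dp [-0.   0.2 18.1] turn [ 0.13 -0.13 -0.2 ]
[-1.67975705  1.6219241  -0.04092176]
```

View pics/w7c.png

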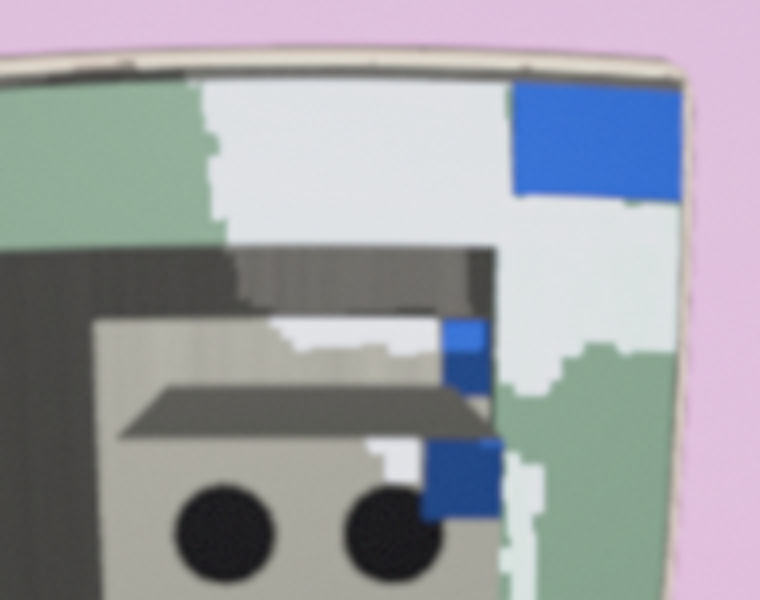

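The block hasn't shifted in the hand (key edge still at crop y 319), and the side lip edge is now at y 246. Continuing along the fence.

>>> servo_tool:
  commands:
    - {"dp": [0.4,0.2,2.5],"turn": [0.15,-0.1,-0.2]}
    - {"dp": [0.4,0.2,5],"turn": [0.15,-0.1,-0.2]}
    - {"dp": [0.4,0.2,7.5],"turn": [0.15,-0.1,-0.2]}
    - {"dp": [0.4,0.2,10],"turn": [0.15,-0.1,-0.2]}
    - {"dp": [0.4,0.2,12],"turn": [0.15,-0.1,-0.2]}

```text
clock: 9.5
eef_pos: [598.7, 208.1, 76.2]
eef_rot: [-1.573, 0.002, -0.073]
wrist_force: [-11.9, -12.3, 8.9]
finger_gap: 47.5
```

Run:
```python
from h import *
from cell import manip
st=manip.read_state();d=np.array([np.sin(.0716),np.cos(.0716),0]);rem(st,np.array([597.0,183.7,76])+31.7*d,-4.1);print(st["moment"])
```

```text
pos [598.7 208.1  76.2] rpy [-90.14   0.14  -4.17] t 9.5 F [-11.9 -12.3   8.9] gap 47.5
rem dp [0.  0.2 7.2] turn [ 0.14 -0.07 -0.14]
[-2.27034955  2.16317976 -0.16867972]
```

>>> servo_tool:
  commands:
    - {"dp": [0.4,0.2,2],"turn": [0.15,-0.05,-0.15]}
    - {"dp": [0.4,0.2,4],"turn": [0.15,-0.05,-0.15]}
    - {"dp": [0.4,0.2,6],"turn": [0.15,-0.05,-0.15]}
    - {"dp": [0.4,0.2,7],"turn": [0.15,-0.05,-0.15]}

```text
clock: 9.83
eef_pos: [599.1, 213.6, 76.2]
eef_rot: [-1.573, 0.002, -0.073]
wrist_force: [-12.2, -14.1, 8.7]
finger_gap: 47.5
```

>>> servo_tool:
  commands:
    - {"dp": [0.4,0.2,1],"turn": [0.15,0,-0.1]}
    - {"dp": [0.4,0.2,2],"turn": [0.15,0,-0.1]}
    - {"dp": [0.4,0.2,2.5],"turn": [0.15,0,-0.1]}

```text
clock: 10.08
eef_pos: [599.2, 214.5, 76.2]
eef_rot: [-1.574, 0.003, -0.073]
wrist_force: [-12.5, -13.1, 9.5]
finger_gap: 47.6
```

Run:
```python
from h import *
from cell import manip
st=manip.read_state();d=np.array([np.sin(.0716),np.cos(.0716),0]);rem(st,np.array([597.0,183.7,76])+31.7*d,-4.1);print(st["moment"])
```

```text
pos [599.2 214.5  76.2] rpy [-90.16   0.16  -4.19] t 10.08 F [-12.5 -13.1   9.5] gap 47.6
rem dp [-0.   0.2  0.8] turn [ 0.16 -0.09 -0.16]
[-2.26694941  2.15768782 -0.16559745]
```

>>> servo_tool:
  commands:
    - {"dp": [0.3,0.1,2],"turn": [0.15,0,-0.1]}
    - {"dp": [0.3,0.1,3],"turn": [0.15,0,-0.1]}
    - {"dp": [0.3,0.1,3],"turn": [0.15,0,-0.1]}
    - {"dp": [0.3,0.1,3],"turn": [0.15,0,-0.1]}

```text
clock: 10.42
eef_pos: [599.3, 215.9, 76.3]
eef_rot: [-1.574, 0.003, -0.074]
wrist_force: [-9.9, -12.6, 8.6]
finger_gap: 48.0
```

Run:
```python
from h import *
from cell import manip
st=manip.read_state();d=np.array([np.sin(.0716),np.cos(.0716),0]);rem(st,np.array([597.0,183.7,76])+31.7*d,-4.1);print(st["moment"])
c=manip.camera("wrist")
crop(c["img"],180,60,190,150,4,"w8c.png")
```

```text
pos [599.3 215.9  76.3] rpy [-90.17   0.19  -4.22] t 10.42 F [ -9.9 -12.6   8.6] gap 48.0
rem dp [ 0.   0.3 -0.6] turn [ 0.17 -0.12 -0.19]
[-2.14118692  1.84917452 -0.01282192]
```

View pics/w8c.png

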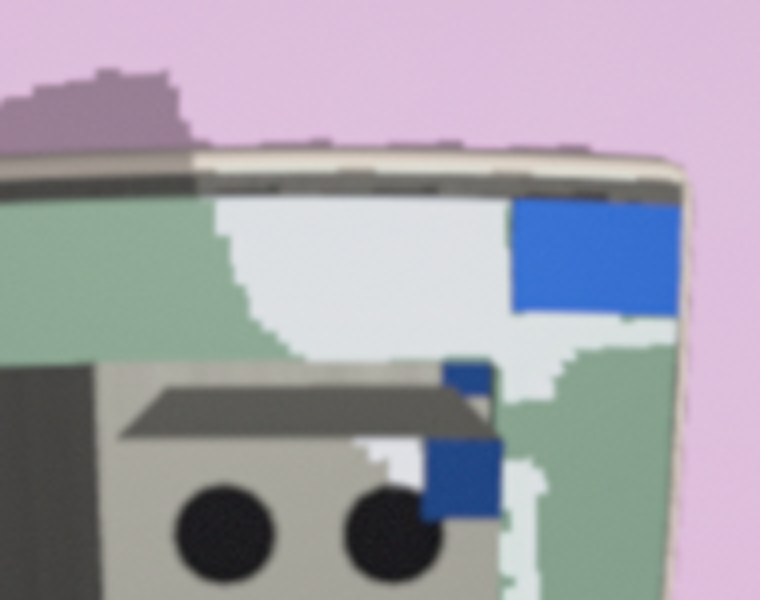

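Now the flange's far edge is under the side lip too (lip edge at crop y≈362). The force hasn't risen yet, so I'll push further with feedback.

>>> servo_tool:
  commands:
    - {"dp": [0.3,0,2],"turn": [0.15,0.1,-0.15]}
    - {"dp": [0.3,0,3],"turn": [0.15,0.1,-0.15]}
    - {"dp": [0.3,0,3],"turn": [0.15,0.1,-0.15]}
    - {"dp": [0.3,0,3],"turn": [0.15,0.1,-0.15]}

```text
clock: 10.8
eef_pos: [599.3, 216.1, 76.4]
eef_rot: [-1.576, 0.003, -0.076]
wrist_force: [-12.1, -20.4, 12.4]
finger_gap: 47.8
```

>>> servo_tool:
  commands:
    - {"dp": [0.3,0,2],"turn": [0.15,0.1,-0.15]}
    - {"dp": [0.3,0,3],"turn": [0.15,0.1,-0.15]}
    - {"dp": [0.3,0,3],"turn": [0.15,0.1,-0.15]}
    - {"dp": [0.3,0,3],"turn": [0.15,0.1,-0.15]}

```text
clock: 11.13
eef_pos: [599.3, 216.2, 76.5]
eef_rot: [-1.579, 0.004, -0.078]
wrist_force: [-12.6, -21.4, 11.0]
finger_gap: 47.7
```

>>> servo_tool:
  commands:
    - {"dp": [0.5,0,1.5],"turn": [0.45,-0.3,-0.2]}
    - {"dp": [0.8,0,2],"turn": [0.45,-0.4,-0.2]}
    - {"dp": [0.8,0,2],"turn": [0.45,-0.4,-0.2]}
    - {"dp": [0.8,0,2],"turn": [0.45,-0.4,-0.2]}

```text
clock: 11.47
eef_pos: [599.4, 216.0, 76.3]
eef_rot: [-1.575, 0.004, -0.072]
wrist_force: [-13.9, -15.2, 8.2]
finger_gap: 47.8
```

Run:
```python
from h import *
from cell import manip
import pickle
st=manip.read_state();rem(st,[599.3,216.2,76],-4.1);print(st["moment"])
c=manip.camera("wrist");np.savez("wrist9.npz",**c);pickle.dump(st,open("st9.pkl","wb"))
crop(c["img"],180,60,190,150,4,"w9c.png")
```

```text
pos [599.4 216.   76.3] rpy [-90.21   0.23  -4.12] t 11.47 F [-13.9 -15.2   8.2] gap 47.8
rem dp [-0.1  0.3  0.2] turn [ 0.21 -0.02 -0.23]
[-2.83088797  2.46645952 -0.26411782]
```

View pics/w9c.png

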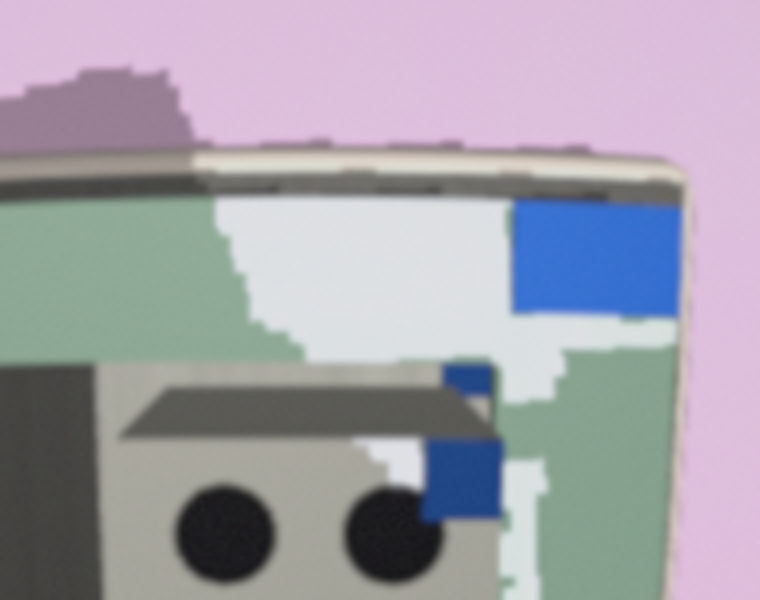

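>>> servo_tool:
  commands:
    - {"dp": [1,0,2.5],"turn": [0.2,-0.05,-0.2]}
    - {"dp": [1.3,0,3.5],"turn": [0.3,-0.1,-0.25]}
    - {"dp": [1.3,0,3.5],"turn": [0.3,-0.1,-0.25]}
    - {"dp": [1.3,0,3.5],"turn": [0.3,-0.1,-0.25]}

```text
clock: 11.85
eef_pos: [599.4, 216.1, 76.3]
eef_rot: [-1.575, 0.005, -0.072]
wrist_force: [-22.0, -24.2, 14.9]
finger_gap: 47.6
```

Run:
```python
from h import *
from cell import manip
import pickle
st=manip.read_state();rem(st,[599.3,216.2,76],-4.1);print(st["moment"])
c=dict(np.load("wrist9.npz"));s9=pickle.load(open("st9.pkl","rb"))
R=Ro.from_euler('xyz',s9["eef_rot"]).as_matrix();tx=R[:2,0];tz=R[:2,2]
f=lambda p,z:wr2w(c,s9,np.array(p)/4+[180,60]-0.375,z)[:,:2]
lip=f([(110,363),(490,361)],67);top=f([(117,438),(500,438)],112);fl=f([(495,420)],67)
print("lip->body edge along y (5 when home)",(lip-top)@tz)
ang=lambda a:np.degrees(np.arctan2(a[1],a[0])).round(2)
print("side yaw",ang(lip[1]-lip[0]),"top yaw",ang(top[1]-top[0]),"fence lip->body edge x (6 when home)",(fl-top[1])@tx)
```

```text
pos [599.4 216.1  76.3] rpy [-90.26   0.3   -4.1 ] t 11.85 F [-22.  -24.2  14.9] gap 47.6
rem dp [-0.1  0.3  0.1] turn [ 0.26  0.   -0.3 ]
[-4.32203844  3.84020877 -0.30401736]
lip->body edge along y (5 when home) [4.29292435 4.57485752]
side yaw -3.8 top yaw -4.05 fence lip->body edge x (6 when home) [6.27658468]
```

It's firm against both: no further motion at 22 N and 24 N, and the image gives 4.4 mm (expected 5) and 6.3 mm (expected 6). Unloading, then opening the jaws.

>>> servo_tool:
  commands:
    - {"dp": [0.2,0.2,0.3],"turn": [0.25,0,-0.25]}
    - {"dp": [0.2,0.2,0.3],"turn": [0.25,0,-0.25]}
    - {"dp": [0.2,0.2,0.3],"turn": [0.25,0,-0.25]}

```text
clock: 12.1
eef_pos: [599.3, 215.5, 76.1]
eef_rot: [-1.572, 0.003, -0.072]
wrist_force: [-8.4, -6.8, 3.9]
finger_gap: 48.0
```

>>> servo_tool:
  commands:
    - {"dp": [0.2,0.3,0.3],"turn": [0,0,0]}
    - {"dp": [0.2,0.3,0.3],"turn": [0,0,0]}

```text
clock: 12.27
eef_pos: [599.3, 215.5, 76.2]
eef_rot: [-1.573, 0.004, -0.073]
wrist_force: [-9.4, -5.0, 6.6]
finger_gap: 47.7
```

Run:
```python
from h import *
from cell import manip
st=manip.read_state();rem(st,[599.3,216.2,76],-4.1);print(st["moment"])
```

```text
pos [599.3 215.5  76.2] rpy [-90.11   0.22  -4.17] t 12.27 F [-9.4 -5.   6.6] gap 47.7
rem dp [-0.   0.2  0.7] turn [ 0.11 -0.06 -0.22]
[-0.48765159  1.46462276 -0.19491854]
```

>>> servo_tool:
  commands:
    - {"dp": [0.5,0,1.5],"turn": [0.1,-0.05,-0.2]}
    - {"dp": [0.5,0,2.2],"turn": [0.1,-0.05,-0.2]}
    - {"dp": [0.5,0,2.2],"turn": [0.1,-0.05,-0.2]}
    - {"dp": [0.5,0,2.2],"turn": [0.1,-0.05,-0.2]}

```text
clock: 12.6
eef_pos: [599.3, 215.9, 76.2]
eef_rot: [-1.574, 0.003, -0.073]
wrist_force: [-12.8, -13.0, 8.8]
finger_gap: 48.0
```

>>> servo_tool:
  commands:
    - {"dp": [0.5,0,2],"turn": [0.1,0,-0.1]}
    - {"dp": [0.5,0,2],"turn": [0.1,0,-0.1]}
    - {"dp": [0.5,0,2],"turn": [0.1,0,-0.1]}

```text
clock: 12.85
eef_pos: [599.3, 216.0, 76.3]
eef_rot: [-1.576, 0.004, -0.073]
wrist_force: [-12.7, -14.0, 9.9]
finger_gap: 47.8
```

>>> servo_tool:
  commands:
    - {"dp": [0.4,0.2,1.2],"turn": [0,0,0]}
    - {"dp": [0.4,0.2,1.2],"turn": [0,0,0]}
    - {"dp": [0.4,0.2,1.2],"turn": [0,0,0]}
    - {"dp": [0.4,0,0.8],"turn": [0,0,0]}
    - {"dp": [0.4,0,0.8],"turn": [0,0,0]}
  grip: -1

```text
clock: 13.27
eef_pos: [600.0, 216.9, 76.4]
eef_rot: [-1.575, 0.004, -0.073]
wrist_force: [-0.2, 0.6, 0.8]
finger_gap: 77.7
```

>>> servo_tool:
  commands:
    - {"dp": [0,0,0],"turn": [0,0,0]}
    - {"dp": [0,0,0],"turn": [0,0,0]}
    - {"dp": [0,0,0],"turn": [0,0,0]}
    - {"dp": [0,0,0],"turn": [0,0,0]}
    - {"dp": [0,0,0],"turn": [0,0,0]}

```text
clock: 13.68
eef_pos: [600.0, 216.9, 76.4]
eef_rot: [-1.575, 0.004, -0.073]
wrist_force: [-0.8, 1.4, 0.7]
finger_gap: 93.9
```

Run:
```python
from h import *
from cell import manip
import pickle
st=manip.read_state();rem(st,[599.3,216.2,76],-4.1)
c=manip.camera("wrist");np.savez("wrist10.npz",**c);pickle.dump(st,open("st10.pkl","wb"))
crop(c["img"],180,60,190,150,4,"w10c.png")
```

```text
pos [600.  216.9  76.4] rpy [-90.26   0.22  -4.2 ] t 13.68 F [-0.8  1.4  0.7] gap 93.9
rem dp [-0.6  0.4 -0.7] turn [ 0.26 -0.1  -0.22]
```

View pics/w10c.png

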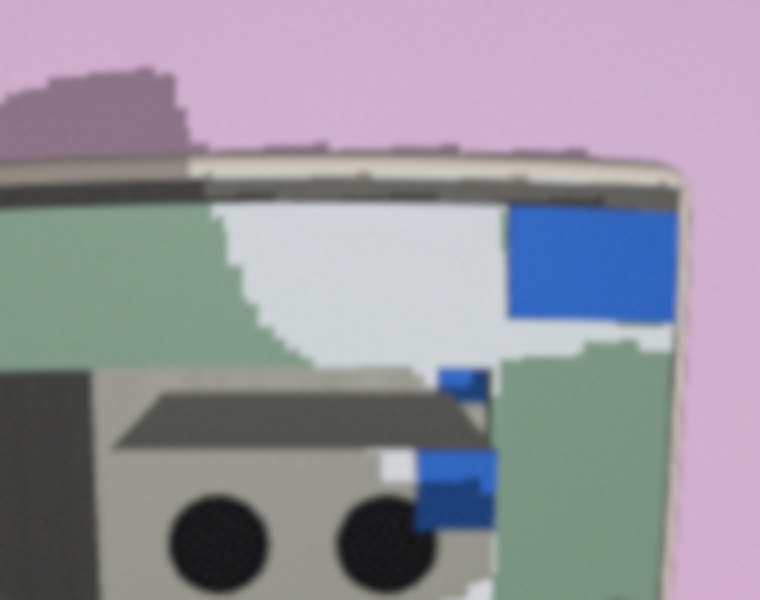

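Run:
```python
from h import *
import pickle
c=dict(np.load("wrist10.npz"));s9=pickle.load(open("st10.pkl","rb"))
R=Ro.from_euler('xyz',s9["eef_rot"]).as_matrix();tx=R[:2,0];tz=R[:2,2]
f=lambda p,z:wr2w(c,s9,np.array(p)/4+[180,60]-0.375,z)[:,:2]
lip=f([(110,370),(485,367)],67);top=f([(112,449),(495,449)],112);fl=f([(490,420)],67)
print("lip->body edge along y (5 when home)",(lip-top)@tz)
foot=f([(160,393),(442,393)],58);print("lip->wall foot y (5)",(lip-foot)@tz)
ang=lambda a:np.degrees(np.arctan2(a[1],a[0])).round(2)
print("side yaw",ang(lip[1]-lip[0]),"top yaw",ang(top[1]-top[0]),"fence lip->body edge x (6)",(fl-top[1])@tx)
lc=f([(93,372)],58);print("left flange edge to corner x:",((fl-lc)@tx)+6,"(72; at oblique y)")
c9=dict(np.load("wrist9.npz"));s=pickle.load(open("st9.pkl","rb"))
g=lambda p,z:wr2w(c9,s,np.array(p)/4+[180,60]-0.375,z)[:,:2]
l9=g([(110,363),(490,361)],67);f9=g([(165,386),(445,386)],58);print("before release lip->foot",(l9-f9)@tz)
```

```text
lip->body edge along y (5 when home) [4.49636915 4.93767932]
lip->wall foot y (5) [5.03481499 5.4996043 ]
side yaw -3.72 top yaw -4.13 fence lip->body edge x (6) [6.04801604]
left flange edge to corner x: [71.41034212] (72; at oblique y)
before release lip->foot [4.96790316 5.28887324]
```

After release the block measures home: lip to body is 4.5–4.9 mm (5 expected) at the side stop and 6.0 mm (6 expected) at the fence. Retracting straight up.

>>> servo_tool:
  commands:
    - {"dp": [0,-8,0],"turn": [0,0,0]}
    - {"dp": [0,-25,0],"turn": [0,0,0]}
    - {"dp": [0,-55,0],"turn": [0,0,0]}
    - {"dp": [0,-90,0],"turn": [0,0,0]}
    - {"dp": [0,-120,0],"turn": [0,0,0]}

```text
clock: 14.15
eef_pos: [600.4, 217.4, 199.1]
eef_rot: [-1.575, 0.003, -0.073]
wrist_force: [0.4, 0.6, 0.6]
finger_gap: 94.1
```

>>> servo_tool:
  commands:
    - {"dp": [-5,-10,-30],"turn": [0,0,0]}
    - {"dp": [-10,-10,-60],"turn": [0,0,0]}
    - {"dp": [-15,-10,-95],"turn": [0,0,0]}
    - {"dp": [-20,-10,-120],"turn": [0,0,0]}
    - {"dp": [-20,-10,-120],"turn": [0,0,0]}

```text
clock: 14.57
eef_pos: [571.1, 95.6, 210.8]
eef_rot: [-1.575, 0.002, -0.076]
wrist_force: [0.9, -0.7, 0.9]
finger_gap: 94.3
```

Run:
```python
from h import *
from cell import manip
import pickle
st=manip.read_state();rem(st,[599.3,216.2,76],-4.1)
c=manip.camera("wrist");np.savez("wrist11.npz",**c);pickle.dump(st,open("st11.pkl","wb"))
cv2.imwrite("pics/wrist11.png",cv2.resize(c["img"][:,:,::-1],(800,600),interpolation=cv2.INTER_CUBIC))
t=manip.camera("top");np.savez("top11.npz",**t);cv2.imwrite("pics/top11.png",cv2.resize(t["img"][:,:,::-1],(800,600),interpolation=cv2.INTER_CUBIC))
```

```text
pos [571.1  95.6 210.8] rpy [-90.27   0.11  -4.37] t 14.57 F [ 0.9 -0.7  0.9] gap 94.3
rem dp [ 19.2 134.2 123. ] turn [ 0.27 -0.27 -0.11]
```

View pics/wrist11.png

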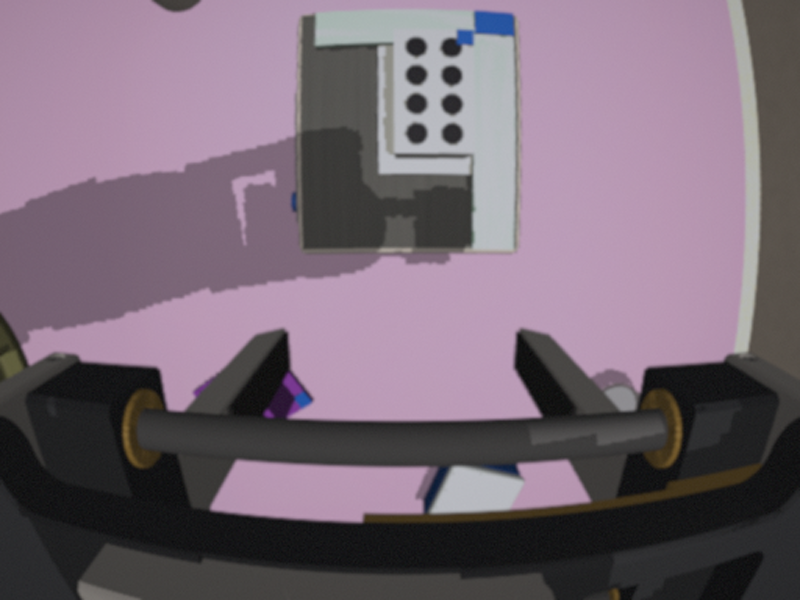

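View pics/top11.png

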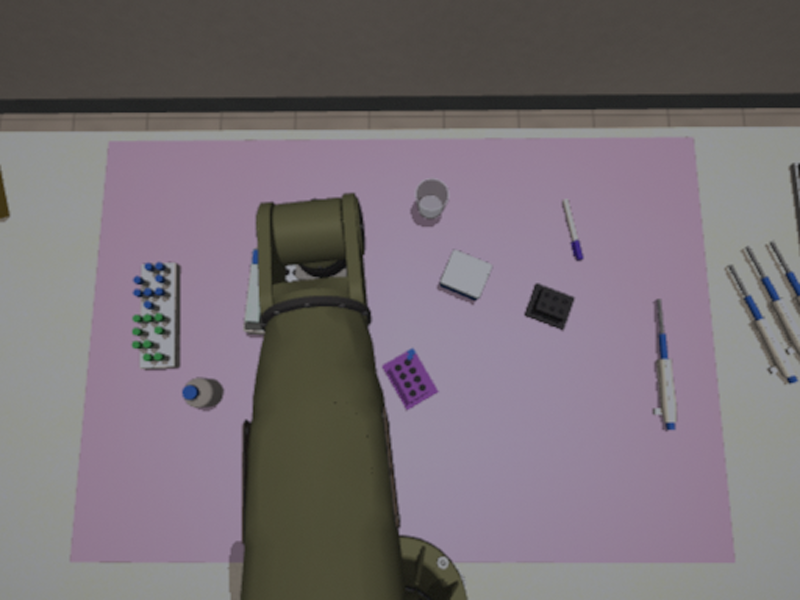

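The block sits in the station corner, with its blue mark at (465,37) next to the station's blue patch at (495,22). The bystanders are where they were. One enlarged check of the free flange corner against the lips before handing in.

Run:
```python
from h import *
c=dict(np.load("wrist11.npz"));crop(c["img"],185,0,150,120,5,"w11c.png")
```

```text
(no output)
```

View pics/w11c.png

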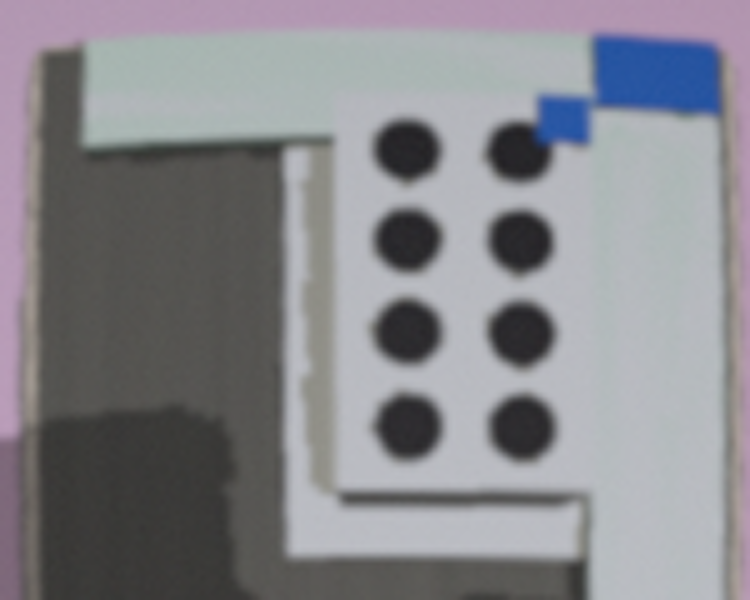

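Run:
```python
from h import *
import pickle
c=dict(np.load("wrist11.npz"));s=pickle.load(open("st11.pkl","rb"))
f=lambda p,z:wr2w(c,s,np.array(p)/5+[185,0]-0.4,z)[:,:2]
ang=lambda a:np.degrees(np.arctan2(a[1],a[0])).round(2)
a=np.radians(-4.08);ux=np.array([np.cos(a),np.sin(a)]);uy=np.array([-ux[1],ux[0]])
sl=f([(85,148),(280,140)],67);fl=f([(588,560)],67);k=f([(288,558),(578,558),(285,160)],58)
print("side yaw",ang(sl[1]-sl[0]),"near edge yaw",ang(k[1]-k[0]),"left edge",ang(k[2]-k[0])-90)
print("y: near edge to side face (100)",(sl.mean(0)-k[0])@uy+6,"x: left edge to fence (72)",(fl[0]-k[0])@ux+6)
st=f([(335,95),(335,490)],112);print("top y-len",np.linalg.norm(st[0]-st[1]))
```

```text
side yaw -4.38 near edge yaw -3.87 left edge -3.8599999999999994
y: near edge to side face (100) 99.63143526234232 x: left edge to fence (72) 71.10544616326628
top y-len 77.0862153525456
```

The free flange corner reads 99.6 mm from the side stop (100 when home) and 71.1 mm from the fence (72 when home), and it's square within about 0.3°. Handing in.

```bash
python3 -c "
from cell import manip
print(manip.sign_off())"
```

```text
the job is handed in; nothing more can be done
None
```

The aluminium tube block is docked in the station's blue corner, square against the fence and home against the side stop, and released. I handed the job in at about 14.7 s; the sign-off gives no verdict.

- **Steps:** I gripped it across its 48 mm width and set it on the open deck about 31 mm clear of both stops, blue corner to blue corner. I pressed it down with about 29 N. Then I slid it under the lip against the fence, and only after that along the fence to the side stop. It was firm at 22 N and 24 N with no further motion. I let go and moved the arm clear.
- **Final image checks after release:** the flange measured 71.1 mm from the fence (72 when home) and 99.6 mm from the side stop (100 when home). Wrist force was near zero, and the other objects in view had not moved.
- **Disagreements:**
  - The yaw readings differed by 0.3–0.5°, and the distances came out about 1 mm short, within the camera calibration.
  - During the slide the wrist tilted by up to about 0.6°, which I corrected.
  - When I eased off before letting go, the measured position slipped back 0.6 mm. I pressed it home again to within 0.1–0.2 mm of its earlier stop, with 13–14 N on it, before opening the jaws.

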